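Demagnetise a screwdriver tip and switch the unit off

ROBOT

A 6-joint arm with a two-finger parallel gripper is mounted at the origin on a cart in front of the work surface, level with it; the furniture and walls round the work are solid. World frame = base frame: x ahead of the robot, y to its left, z up, the work surface at z = 0. Lengths are in mm, angles in rad, forces in N, time in s.
With the tool pointing down it reaches from about 350 to 875 mm from the base axis. Payload 4.2 kg.
Tool frame: the origin (TCP) lies midway between the tips of the shut fingers; the grasp point (between the pads) lies 19 mm behind it; z points along the fingers, y is the line along which they close (so a half turn about z gives the same grasp; the last joint's range is limited). The gripper opens to 85 mm and grips with 20 to 120 N. Pads are 22 mm wide; open, the fingers measure 114 mm over their backs; the gripper's body (76 mm by 85 mm) begins 54 mm behind the grasp point. The pads swing forward as they close: fully open they stand 13 mm farther back than shut.
Start: joints at [1.366, 0.385, 0.008, 0, -1.194, -0.259], TCP at [279.56, 558.968, 231.312] pointing down, gripper open.
Joint ranges: [-3.14, 3.14], [-1.21, 2.06], [-1.07, 1.41], [-3.16, 2.05], [-2.99, -0.16], [-3.1, 3.1]. Speed limits (rad/s): [2.79, 2.79, 3.14, 3.14, 3.14, 3.14].

INTERFACE

Orientations are given as a unit quaternion [x, y, z, w].
In Python, from bench import read_state, get_image, job_done gives the robot as it stands.
- The arm moves only by the tool servo_tool, never from a script. Its arguments are lists of equal length, an entry for each row: "rotation": the turn, a rotation vector about the world's x, y, z scaled (see below), a list of three; "slide": the shift along the world's x, y, z scaled (see below), a list of three; "grip": the opening, from -1 (shut) to 1 (fully open). In form: {"rotation": [[rx, ry, rz], ...], "slide": [[tx, ty, tz], ...], "grip": [grip, ...]}. A call has 1 to 8 rows; each row is the pose to reach, as a shift and turn from the pose commanded when the call began, turning the shorter way round; what a row does not reach only later rows make up. The controller multiplies each number of a shift by 0.2 m and each number of a turn by 360 degrees. A row lasts 1/8 s, in which the tool goes at most 62.5 mm and 10.7 degrees, less where a joint would pass 70% of its speed; a pose out of reach is approached as far as the arm can. A call with a number of a shift or a turn outside -1 to 1 is refused whole. A call with a gripper value outside its range is refused whole. The fingers move at their own pace and stop on an object; the grip force is fixed at half the most. Time passes only in rows, so rows that repeat a pose let the fingers close. It gives the time, the measured TCP pose, the force, the opening and the grip force at its end, in the units of the state.
- read_state(): the state, without advancing time (a new reading comes with each control period).
- get_image(name): name is "scene" or "top" or "wrist"; returns a dict with "image" (384x512x3 uint8, red, green, blue), "depth" (384x512 float32, mm along the optical axis (not along the pixel's ray), 0 where there is no reading), "camera_matrix" (3x3 intrinsics, pixels), "rvec" (rotation vector, rad) and "tvec" (3), from world to camera coordinates, as OpenCV has them; the wrist camera has in their place "hand_eye" (4x4, takes a point from camera to tool coordinates, whose origin is the TCP and whose axes are the flange's). Camera axes: x right, y down, z forward; pixel columns grow to the right and rows downward; lengths in mm; the calibration is good to about 2 mm. The wrist camera is an equidistant fisheye: a pixel r from the principal point sees the ray r / f radians off the axis. A picture is of the moment at which its call begins: read the wrist's pose just before it.
- job_done(): hands the job in; it is judged then, once.
The state is a dict: "clock": time; "joints": joint angles; "joint_vel": joint speeds; "joint_efforts": joint torques, N m; "position": TCP position; "ee_rot": TCP orientation; "contact_force": force on the tool from outside, world axes, zero at the start; "wrist_torque": the same for the moment, N m; "gripper_width": finger opening in mm; "grasp_force": force on a finger pad.
Only numpy, scipy, OpenCV 4.12 (cv2) and the standard library are available. Lean on these libraries where they do the work, as an engineer would, in place of code of your own. Each camera call takes 0.05 s, during which the arm holds its last target. There are 200 camera calls.

TASK

The bench demagnetiser is running. Take the screwdriver from its slanted rest, dip its blade tip about 2 cm deep into the open round well on top of the demagnetiser, and draw it clear out again while the unit is still on. Then lay the screwdriver back in its rest as it was, set the toggle to its upright centre position (off), and leave the other things on the desk where they are.

Things in the scene. Friction and masses are not known exactly. Their poses are not given: they have to be found in the camera images.
- driver: loose screwdriver (30 g), 154 mm long: round handle 11 mm thick, 95 mm long; thin 59 mm steel blade, 3.6 mm thick. Starts in the slanted rest, tip down, axis at 45 degrees to the desk. Origin: mid-length, on the underside of the handle; x runs along it to the tip, y is level across it, z square to it, upward. (A yellow screwdriver lying flat on the desk is not used.)
- driver_tip (a point): end of the screwdriver's blade, on its axis
- driver_handle (a point): grip point on the screwdriver's axis: 125 mm from the blade tip, 29 mm from the handle's end, about 93 mm above the desk in the rest; the handle is 11 mm thick here and can be gripped from straight above, the fingers closing level across it; nothing stands beside or above it
- rest: slanted rest, fixed: aluminium plate 116 x 66 x 5 mm with a black three-sided toe trough (24 mm wide inside, 19 mm high) that stops the blade tip and a two-tined black fork (16 mm between the tines, 30 mm at the top, 80 mm high) that carries the handle. The screwdriver lies in it loosely and lifts straight up. Origin: middle, on the desk; x from fork to trough (where the tip points), z up
- rest_toe (a point): where the blade tip lies when the screwdriver is in its rest (in the trough, 6 mm above the desk)
- rest_handle (a point): where the point driver_handle lies when the screwdriver is in its rest (94 mm above the desk)
- demagnetiser: bench demagnetiser, fixed to the desk: grey box with black ends, 108 mm deep (x), 194 mm long (y), flat top 52 mm above the desk (ends 55 mm). On its top an open round well at y = +45 mm and a toggle lever at y = -50 mm, both at x = 0. Origin: centre of its underside; x points away from the robot at yaw 0, y along the box, z up
- well_rim (a point): centre of the mouth of the well, at the height of its aluminium rim, 56 mm above the desk; the well is 52 mm wide inside (rim ring 54 mm inside, 64 mm outside) and 44 mm deep, its flat floor 12 mm above the desk. Axes as demagnetiser
- toggle (a joint): toggle lever's angle, rad, -0.5 to 0.5: 0 = upright = off; starts leaning 0.33 to 0.5 to -x of the demagnetiser (towards the robot) = on; negative leans to +x. It turns about the demagnetiser's y axis; round black bat 50 mm long, 7 to 12 mm thick, thicker at the top. Held by friction alone (about 1.6 N at its tip), it stays where it is left
- toggle_tip (a point): upper end of the toggle lever, 50 mm from its pivot
- toggle_pivot (a point): pivot of the toggle lever, 57 mm above the desk and 50 mm to -y of the demagnetiser's middle; the lever's tip stands 50 mm straight above this point when off
- film_can_center (a point): bystander: centre (half-way up) of a black film can with a grey lid, 34 mm wide, 53 mm high, standing on the desk
- loupe_center (a point): bystander: centre (half-way up) of a black loupe, 41 mm wide, 38 mm high, standing on the desk
- battery_center (a point): bystander: centre (half-way up) of a 9 V block battery lying on the desk, 18 x 51 x 26 mm
Mind the look-alikes: they are no part of the job. Leave any blue look-alike of the rest alone.

How it is judged:
By the outcome, as a careful person would: the job done as asked, in the order asked, and still so for the second after the job is handed in, with the robot touching nothing.
It also fails if it takes over 53 s, if anything falls off the work surface, if the arm or the gripper's body presses on something with over 40 N, if the wrist force passes 120 N, or if a joint passes its speed limit or range.

## Working session

There is one attempt and no reset: what is moved stays moved. The work goes in short steps, Python scripts to look and compute and a tool call to move; the robot and the scene stay as the last step left them, time stands still between calls to the robot, and variables do not carry over. Pictures are saved under pics/ and viewed, at most 10 in all, crops included, and the job is handed in when it is done.

Besides the shell and the picture viewer there is one more tool, called after "Call:" by a JSON object that holds its "fn" and its "kwargs". servo_tool: Moves the arm, as the interface text tells. Shifts and turns lie within -1 to 1; 1 stands for 0.2 m of shift or 360 degrees of turn. Its arguments: {"type":"object","properties":{"rotation":{"type":"array","items":{"type":"array","items":{"type":"number","minimum":-1,"maximum":1}}},"slide":{"type":"array","items":{"type":"array","items":{"type":"number","minimum":-1,"maximum":1}}},"grip":{"type":"array","items":{"type":"number"}}},"required":["rotation","slide","grip"]}

```bash
mkdir -p pics
cat > h.py <<'E'
import numpy as np, cv2, pickle
from bench import read_state, get_image, job_done
def grab(n):
    d=get_image(n); pickle.dump(d,open(f'{n}.pkl','wb')); return d
def world(d):
    K=np.array(d['camera_matrix']);R=cv2.Rodrigues(np.array(d['rvec'],float))[0];t=np.array(d['tvec'],float).ravel()
    z=d['depth'];v,u=np.indices(z.shape)
    p=np.stack([(u-K[0,2])/K[0,0]*z,(v-K[1,2])/K[1,1]*z,z],-1)
    return (p-t)@R
def ray(d,u,v,h):
    K=np.array(d['camera_matrix']);R=cv2.Rodrigues(np.array(d['rvec'],float))[0];t=np.array(d['tvec'],float).ravel()
    r=R.T@np.linalg.inv(K)@[u,v,1];c=-R.T@t
    return c+r*(h-c[2])/r[2]
def proj(d,p):
    return cv2.projectPoints(np.float64(p).reshape(-1,3),np.float64(d['rvec']),np.float64(d['tvec']),np.float64(d['camera_matrix']),None)[0].reshape(-1,2)
E
python3 - <<'E'
from h import *
for n in ('top','scene'):
    d=grab(n); cv2.imwrite(f'pics/{n}.png',cv2.resize(d['image'][...,::-1],(800,600),interpolation=cv2.INTER_CUBIC))
s=read_state();print(s)
E
```

```text
{'clock': 0.1, 'joints': array([ 1.36562948e+00,  3.85462266e-01,  6.77908483e-03, -3.89367823e-04,
       -1.19400562e+00, -2.58625790e-01]), 'joint_vel': array([-0.00035529, -0.00238867,  0.00404376,  0.00247996,  0.00076757,
       -0.00020595]), 'joint_efforts': array([ 1.50840236e-06, -3.93323386e+01,  1.88929617e+01,  4.19792444e+00,
       -2.58421234e-03,  8.36794271e-06]), 'position': array([279.34026359, 558.52929038, 230.35474103]), 'ee_rot': array([ 9.73215370e-01, -2.29893268e-01, -1.55604992e-04,  9.50734763e-04]), 'contact_force': array([ 0.58181211, -0.42095942,  0.95720686]), 'wrist_torque': array([0.04268024, 0.02498765, 0.00702451]), 'grasp_force': 0.0, 'gripper_width': 85.17938573113949}
```

View pics/top.png

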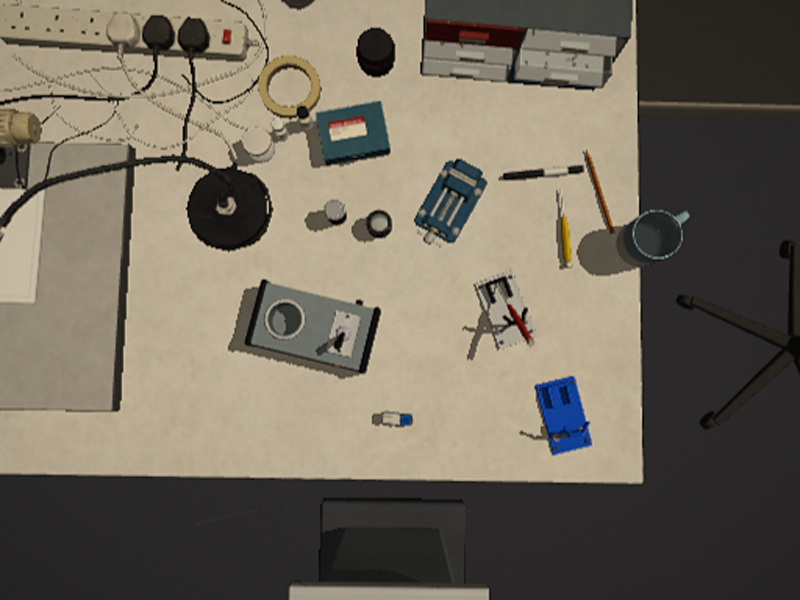

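View pics/scene.png

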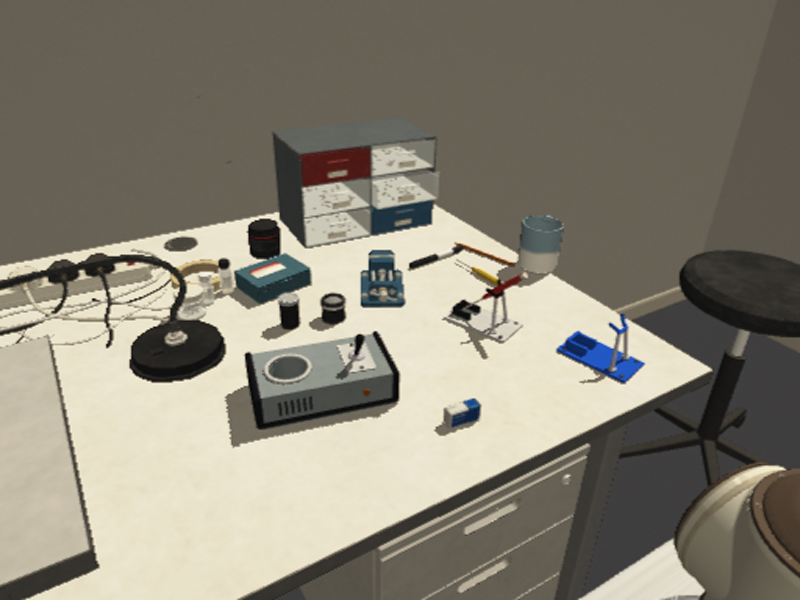

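The top view shows the demagnetiser at (315,325), with its well at (284,318) and its toggle at (338,340). The aluminium rest with the red driver is at (505,310). The other candidates are the blue rest at (563,415) and the yellow driver at (565,230). The aluminium rest with the red driver fits the description, since the blue one is empty and the yellow one lies flat. Next I'll measure it and check it in a crop.

Run:
```python
from h import *
np.set_printoptions(precision=1,suppress=True)
for n in ('top','scene'):
    d=pickle.load(open(n+'.pkl','rb'));W=world(d);im=d['image'];K=np.array(d['camera_matrix'])
    R=cv2.Rodrigues(np.float64(d['rvec']))[0];print(n,'cam',-R.T@np.float64(d['tvec']).ravel(),K[0],np.median(d['depth']))
    print('axes: imgx',R[0],'imgy',R[1])
    def P(name,m):
        p=W[m];p=p[np.isfinite(p).all(1)&(d['depth'][m]>0)];v,u=np.nonzero(m)
        if len(p): print(name,len(p),'uv',u.mean(),v.mean(),'mean',p.mean(0),'min',np.percentile(p,3,axis=0),'max',np.percentile(p,97,axis=0))
    hsv=cv2.cvtColor(im,cv2.COLOR_RGB2HSV);h,s,v=hsv[...,0].astype(int),hsv[...,1],hsv[...,2]
    s0=512/800
    def box(u0,u1,v0,v1):
        m=np.zeros(h.shape,bool);m[int(v0*s0):int(v1*s0),int(u0*s0):int(u1*s0)]=1;return m
    B=box(470,545,270,365) if n=='top' else box(440,530,260,350)
    red=B&((h<8)|(h>172))&(s>120)&(v>60)
    P('red',red)
    p=W[red];c=p.mean(0);_,S,Vt=np.linalg.svd(p-c);print('axis',Vt[0],S)
    D=box(230,390,265,385) if n=='top' else box(240,405,325,430)
    P('demtop',D&(abs(W[...,2]-52)<3))
    P('demfloor',D&(abs(W[...,2]-12)<5)&(v<200))
    P('lever',D&(W[...,2]>70))
    if n=='top':
        m=(D&(W[...,2]>44)&(W[...,2]<60)).astype(np.uint8)
        r=cv2.minAreaRect(cv2.findContours(m,cv2.RETR_EXTERNAL,cv2.CHAIN_APPROX_NONE)[0][0]);print(r)
        b=cv2.boxPoints(r);print(np.array([ray(d,*q,54) for q in b]))
        P('plate',B&(abs(W[...,2]-5)<2.5)&(s<60))
        P('fork',B&(W[...,2]>30))
    x0,y0,x1,y1=(290,160,360,240) if n=='top' else (275,160,345,225)
    cv2.imwrite(f'pics/c_{n}.png',cv2.resize(im[y0:y1,x0:x1,::-1],None,fx=7,fy=7,interpolation=cv2.INTER_CUBIC))
a=cv2.imread('pics/c_top.png');b=cv2.imread('pics/c_scene.png')
H=560;b=cv2.copyMakeBorder(b,0,H-b.shape[0],0,0,cv2.BORDER_CONSTANT)
o=np.hstack([a,b]);print(o.shape);cv2.imwrite('pics/crop1.png',cv2.resize(o,None,fx=.8,fy=.8))
```

```text
top cam [ 493.3  -11.7 1191. ] [462.6   0.  264.4] 1214.9292
axes: imgx [ 0. -1.  0.] imgy [-1.  -0.  -0.1]
red 80 uv 332.325 205.9875 mean [ 570.2 -195.8   80.6] min [ 545.7 -207.6   31.8] max [ 595.5 -184.9  109.9]
axis [-0.5 -0.1  0.8] [226.9  92.1  21.1]
demtop 2143 uv 201.46803546430237 209.3196453569762 mean [557.4 121.8  52.2] min [502.8  37.   49.4] max [614.1 216.   54.8]
demfloor 350 uv 186.5257142857143 208.51142857142858 mean [560.9 164.5  11.8] min [498.8  48.2   7.6] max [592.5 196.9  16.3]
lever 40 uv 211.64 216.22666666666666 mean [532.1  80.5  94. ] min [523.1  75.8  74.7] max [543.1  86.3 104. ]
((199.5286407470703, 208.8837890625), (79.17652130126953, 43.41209030151367), 13.851418495178223)
[[527.7 231.7  54. ]
 [631.9 210.7  54. ]
 [588.9  20.1  54. ]
 [485.2  43.   54. ]]
plate 819 uv 323.36507936507934 199.22466422466422 mean [ 592.4 -185.3    4.7] min [ 516.3 -241.4    2.6] max [ 655.7 -134.8    7.2]
fork 201 uv 330.8809523809524 206.1952380952381 mean [ 569.1 -193.6   79.2] min [ 535.4 -209.3   34.3] max [ 604.4 -175.1  116.7]
scene cam [-74.2 395.9 558.9] [395.    0.  258.2] 1144.9778
axes: imgx [-0.5 -0.9  0. ] imgy [-0.4  0.2 -0.9]
red 87 uv 322.1136363636364 182.73863636363637 mean [ 570.7 -197.    79.9] min [ 544.2 -280.8    8.2] max [ 676.1 -181.4  106.6]
axis [ 0.7 -0.6 -0.5] [1058.6  158.7   27.4]
demtop 2052 uv 204.84844054580896 234.7899610136452 mean [553.6 130.4  52.6] min [500.8  41.4  50.1] max [615.9 220.4  54.7]
demfloor 448 uv 208.23883928571428 261.34598214285717 mean [516.8 141.7  11.9] min [489.6  53.    7.6] max [593.5 227.4  16.8]
lever 54 uv 219.64197530864197 226.53086419753086 mean [529.6  84.2  91.4] min [521.8  78.7  71.9] max [540.2  89.  102.7]
(560, 980, 3)
```

View pics/crop1.png

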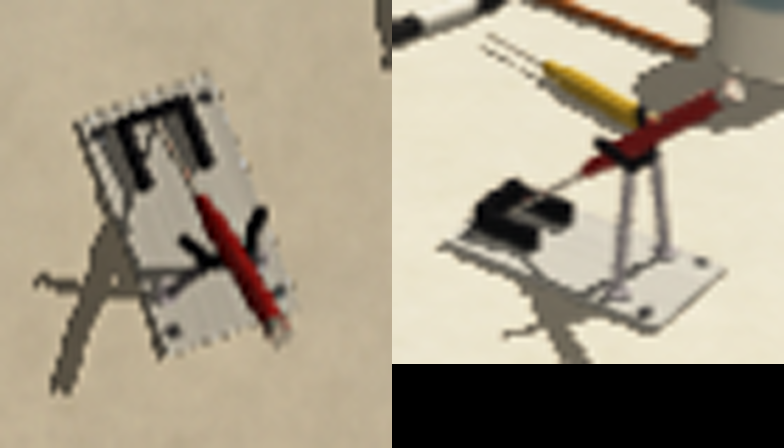

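The crop confirms it: the red driver lies in the aluminium rest, tip at about (317,183) and butt at about (340,220) in raw top pixels. The blue rest is empty, and the yellow driver lies flat. Now I'll get the driver axis from the two views.

Run:
```python
from h import *
np.set_printoptions(precision=2,suppress=True)
N=[];C=[];s0=.64;ends={}
ds={}
for n,b in (('top',(470,545,270,365)),('scene',(440,530,260,350))):
    d=ds[n]=pickle.load(open(n+'.pkl','rb'));im=d['image'];hsv=cv2.cvtColor(im,cv2.COLOR_RGB2HSV)
    m=((hsv[...,0]<8)|(hsv[...,0]>172))&(hsv[...,1]>120)&(hsv[...,2]>60)
    k=np.zeros_like(m);k[int(b[2]*s0):int(b[3]*s0),int(b[0]*s0):int(b[1]*s0)]=1;m&=k
    l,lab,st,_=cv2.connectedComponentsWithStats(m.astype(np.uint8));m=lab==1+np.argmax(st[1:,4])
    v,u=np.nonzero(m);vx,vy,x0,y0=cv2.fitLine(np.float32(np.c_[u,v]),cv2.DIST_L2,0,.01,.01).ravel()
    t=(u-x0)*vx+(v-y0)*vy
    R=cv2.Rodrigues(np.float64(d['rvec']))[0];c=-R.T@np.float64(d['tvec']).ravel()
    Ki=np.linalg.inv(d['camera_matrix']);r=[R.T@Ki@[x0+a*vx,y0+a*vy,1] for a in (t.min()-.5,t.max()+.5)]
    nn=np.cross(*r);nn/=np.linalg.norm(nn);N.append(nn);C.append(nn@c);ends[n]=(c,r)
ax=np.cross(*N);ax/=np.linalg.norm(ax)
if ax[2]>0: ax=-ax
p=np.linalg.lstsq(np.array(N),np.array(C),rcond=None)[0]
at=lambda z:p+ax*(z-p[2])/ax[2]
print('ax',ax,'elev',np.degrees(np.arcsin(-ax[2])),'az',np.degrees(np.arctan2(ax[1],ax[0])))
for z in (6,94,115): print(z,at(z))
for n,(c,rs) in ends.items():
    for r in rs:
        A=np.c_[r,-ax];q=np.linalg.lstsq(A,p-c,rcond=None)[0];print(n,'red end',p+ax*q[1],'')
# plate rect
d=ds['top'];W=world(d);m=(abs(W[...,2]-5)<2.8)&(W[...,0]>500)&(W[...,0]<680)&(W[...,1]>-260)&(W[...,1]<-120)
hsv=cv2.cvtColor(d['image'],cv2.COLOR_RGB2HSV);m&=(hsv[...,2]>90)&(hsv[...,1]<40)
l,lab,st,_=cv2.connectedComponentsWithStats(m.astype(np.uint8));m=lab==1+np.argmax(st[1:,4]);v,u=np.nonzero(m)
q=np.float32([ray(d,a,b,5)[:2] for a,b in zip(u,v)]);print('plate',cv2.minAreaRect(q))
# rim of the well: floor-of-well dark / rim ellipse by depth
for n,d in ds.items():
    W=world(d);D=np.zeros(W.shape[:2],bool)
    g=(abs(W[...,0]-568)<40)&(abs(W[...,1]-170)<40)
    m=(g&(W[...,2]>53.9)&(W[...,2]<60));print(n,'rim',m.sum(),(W[m].min(0)+W[m].max(0))/2,np.ptp(W[m],axis=0))
    L=(abs(W[...,0]-535)<40)&(abs(W[...,1]-80)<30)&(W[...,2]>65)&(W[...,2]<112)
    P=W[L];c=P.mean(0);_,S,V=np.linalg.svd(P-c);print('lever',len(P),c,V[0],S,'top',P[np.argsort(-P[:,2])[:6]].mean(0))
# initial positions of bystanders for later
```

```text
ax [ 0.67  0.27 -0.69] elev 43.75581039277773 az 21.933391211725795
6 [ 642.08 -167.02    6.  ]
94 [ 556.82 -201.35   94.  ]
115 [ 536.48 -209.54  115.  ]
top red end [ 599.89 -184.     49.54] 
top red end [ 543.3  -206.79  107.96] 
scene red end [ 585.8  -189.68   64.09] 
scene red end [ 546.04 -205.69  105.12] 
plate ((598.7557373046875, -168.24273681640625), (59.174232482910156, 33.794742584228516), 24.548870086669922)
top rim 221 [568.01 170.03  56.81] [79.78 79.81  5.81]
lever 42 [532.74  80.37  92.7 ] [-0.49  0.11  0.87] [80.44 19.05 17.23] top [528.84  82.97 103.29]
scene rim 189 [568.15 169.93  56.55] [79.7  79.47  5.3 ]
lever 58 [530.54  84.05  89.76] [-0.45  0.06  0.89] [97.12 22.35 18.97] top [527.39  83.59 102.78]
```

Call:
{"fn": "servo_tool", "kwargs": {"rotation": [[0,0,-0.0228],[0,0,-0.0456],[0,0,-0.0684],[0,0,-0.0913]], "slide": [[0.085,-0.235,0],[0.17,-0.47,0],[0.255,-0.71,0],[0.345,-0.95,0]], "grip": [1,1,1,1]}}

```text
clock: 0.6
position: [348.7, 367.2, 230.9]
ee_rot: [0.867, -0.498, -0.0, 0.0]
contact_force: [0.6, -0.5, 0.9]
gripper_width: 85.6
grasp_force: 0.0
```

Call:
{"fn": "servo_tool", "kwargs": {"rotation": [[0,0,-0.0228],[0,0,-0.0456],[0,0,-0.0684],[0,0,-0.0913]], "slide": [[0.085,-0.235,0],[0.17,-0.47,0],[0.255,-0.71,0],[0.345,-0.95,0]], "grip": [1,1,1,1]}}

```text
clock: 1.1
position: [417.6, 177.3, 231.2]
ee_rot: [-0.691, 0.723, 0.0, -0.0]
contact_force: [0.1, 1.2, 1.0]
gripper_width: 85.6
grasp_force: 0.0
```

Call:
{"fn": "servo_tool", "kwargs": {"rotation": [[0,0,-0.0228],[0,0,-0.0456],[0,0,-0.0684],[0,0,-0.0913]], "slide": [[0.085,-0.235,0],[0.17,-0.47,0],[0.255,-0.71,0],[0.345,-0.95,0]], "grip": [1,1,1,1]}}

```text
clock: 1.6
position: [486.6, -12.7, 231.1]
ee_rot: [-0.458, 0.889, 0.0, -0.0]
contact_force: [0.8, 0.0, 0.3]
gripper_width: 85.4
grasp_force: 0.0
```

Call:
{"fn": "servo_tool", "kwargs": {"rotation": [[0,0,-0.0228],[0,0,-0.0456],[0,0,-0.0684],[0,0,-0.0913],[0,0,-0.0913]], "slide": [[0.085,-0.235,0],[0.17,-0.47,0],[0.255,-0.71,0],[0.345,-0.95,0],[0.345,-0.95,0]], "grip": [1,1,1,1,1]}}

```text
clock: 2.22
position: [555.7, -203.9, 229.8]
ee_rot: [-0.188, 0.982, 0.0, -0.001]
contact_force: [0.2, 0.2, -0.9]
gripper_width: 85.3
grasp_force: 0.0
```

```bash
cat >> h.py <<'E'
from scipy.spatial.transform import Rotation as Rot
def wproj(d,st,p):  # world -> wrist pixel
    He=np.array(d['hand_eye']);K=np.array(d['camera_matrix'])
    q=Rot.from_quat(st['ee_rot']).as_matrix().T@(np.array(p,float)-st['position'])
    c=He[:3,:3].T@(q-He[:3,3]);th=np.arctan2(np.hypot(c[0],c[1]),c[2]);ph=np.arctan2(c[1],c[0])
    return K[0,2]+K[0,0]*th*np.cos(ph),K[1,2]+K[1,1]*th*np.sin(ph)
def wray(d,st,u,v,h=None):
    He=np.array(d['hand_eye']);K=np.array(d['camera_matrix']);a=(u-K[0,2])/K[0,0];b=(v-K[1,2])/K[1,1];th=np.hypot(a,b)
    k=np.sinc(th/np.pi);r=np.array([a*k,b*k,np.cos(th)])
    R=Rot.from_quat(st['ee_rot']).as_matrix();c=st['position']+R@He[:3,3];r=R@He[:3,:3]@r
    return (c,r) if h is None else c+r*(h-c[2])/r[2]
E
python3 - <<'E'
from h import *
np.set_printoptions(precision=2,suppress=True)
s=read_state();d=grab('wrist');d['st']=s;pickle.dump(d,open('wrist.pkl','wb'))
print(s['position'],s['joints'],np.array(d['hand_eye']),d['camera_matrix'])
y=Rot.from_quat(s['ee_rot']).as_matrix()[:,1];print('tool y az',np.degrees(np.arctan2(y[1],y[0])))
print([wproj(d,s,p) for p in ((556.8,-201.35,94),(642,-167,6),(536.5,-209.5,115))])
im=d['image'];hsv=cv2.cvtColor(im,cv2.COLOR_RGB2HSV)
m=((hsv[...,0]<8)|(hsv[...,0]>172))&(hsv[...,1]>120)&(hsv[...,2]>60)
l,lab,st,_=cv2.connectedComponentsWithStats(m.astype(np.uint8));m=lab==1+np.argmax(st[1:,4]);v,u=np.nonzero(m);print('red',len(u),u.min(),u.max(),v.min(),v.max())
for r in range(v.min(),v.max()+1,8): print(r,u[v==r].mean().round(1),np.ptp(u[v==r])+1,end=' | ')
cv2.imwrite('pics/w1.png',cv2.resize(im[...,::-1],(800,600)))
E
```

```text
[ 555.74 -203.86  229.8 ] [-0.08  0.33 -0.08  0.   -1.16 -1.11] [[  -0.     -0.95   -0.32   82.26]
 [   1.     -0.      0.     -0.22]
 [  -0.     -0.32    0.95 -143.11]
 [   0.      0.      0.      1.  ]] [[297.32   0.   260.59]
 [  0.   297.32 193.43]
 [  0.     0.     1.  ]]
tool y az 111.66620124523219
[(np.float64(262.53868143624015), np.float64(183.5388836344413)), (np.float64(262.24762480937693), np.float64(229.4815711478577)), (np.float64(262.673237321191), np.float64(166.83615901660608))]
red 254 260 270 176 211
176 261.5 2 | 184 265.0 7 | 192 263.5 8 | 200 264.5 8 | 208 264.0 5 |
```

View pics/w1.png

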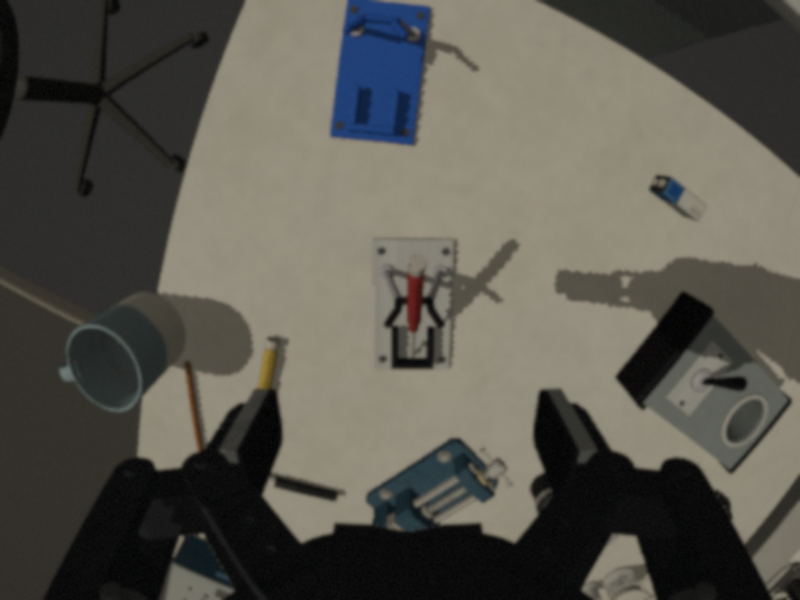

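The wrist view shows the red handle at (415,300), centred between the fingers to about 1.5 mm and aligned with the tool. I'll descend with the small correction.

Call:
{"fn": "servo_tool", "kwargs": {"rotation": [[0,0,0],[0,0,0],[0,0,0],[0,0,0],[0,0,0],[0,0,0]], "slide": [[0.005,0.004,-0.2],[0.005,0.004,-0.4],[0.005,0.004,-0.6],[0.005,0.004,-0.7],[0.005,0.004,-0.78],[0.005,0.004,-0.78]], "grip": [1,1,1,1,1,1]}}

```text
clock: 3.02
position: [555.9, -199.5, 74.5]
ee_rot: [-0.191, 0.982, 0.0, -0.001]
contact_force: [-0.4, -0.7, 0.0]
gripper_width: 85.7
grasp_force: 0.0
```

Call:
{"fn": "servo_tool", "kwargs": {"rotation": [[0,0,0],[0,0,0],[0,0,0],[0,0,0],[0,0,0],[0,0,0],[0,0,0],[0,0,0]], "slide": [[0,0,0],[0,0,0],[0,0,0],[0,0,0],[0,0,0],[0,0,0],[0,0,0],[0,0,0]], "grip": [-1,-1,-1,-1,-1,-1,-1,-1]}}

```text
clock: 4.03
position: [556.6, -200.3, 75.5]
ee_rot: [-0.19, 0.982, -0.0, 0.0]
contact_force: [0.0, 0.2, 1.6]
gripper_width: 8.9
grasp_force: 58.5
```

Call:
{"fn": "servo_tool", "kwargs": {"rotation": [[0,0,0],[0,0,0],[0,0,0],[0,0,0],[0,0,0],[0,0,0]], "slide": [[0,0,0.05],[0,0,0.15],[0,0,0.3],[0,0,0.45],[0,0,0.6],[0,0,0.6]], "grip": [-1,-1,-1,-1,-1,-1]}}

```text
clock: 4.78
position: [558.1, -200.5, 198.6]
ee_rot: [-0.191, 0.982, -0.001, 0.003]
contact_force: [0.1, -0.2, 0.2]
gripper_width: 8.8
grasp_force: 58.5
```

Run:
```python
from h import *
np.set_printoptions(precision=1,suppress=True)
s=read_state();o=[]
for n,b in (('top',(295,140,395,240)),('scene',(260,110,360,210))):
    d=grab(n);o.append(cv2.resize(d['image'][b[1]:b[3],b[0]:b[2],::-1],(400,400),interpolation=cv2.INTER_CUBIC))
    g=[s['position']+[0,0,19]];a=np.array([.927,.375]);t=g[0]+np.r_[a*88.4,-88.4];print(n,proj(d,[g[0],t])-[b[0],b[1]],t)
s2=read_state();d=grab('wrist');o.append(cv2.resize(d['image'][120:270,180:340,::-1],(427,400)));print(s2['position'],wproj(d,s2,t),s2['gripper_width'])
cv2.imwrite('pics/lift.png',cv2.resize(np.hstack(o),(800,261)))
```

```text
top [[50.2 67.4]
 [28.6 34.2]] [ 640.  -167.3  129.2]
scene [[72.7 22.6]
 [37.2 46.9]] [ 640.  -167.3  129.2]
[ 556.2 -200.   195.2] (np.float64(259.50850589469223), np.float64(301.0274544349308)) 8.59177446189441
```

View pics/lift.png

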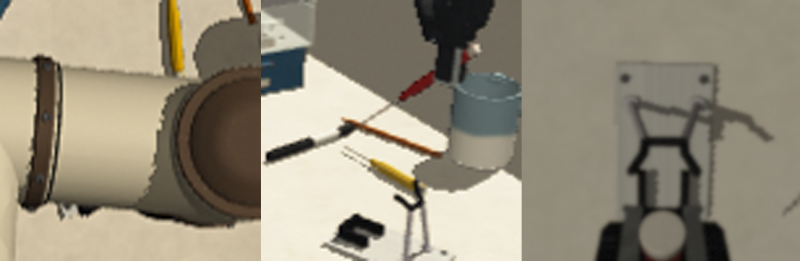

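The driver is held firmly at 45°, with its tip where predicted. I'll carry it to the well and turn it to azimuth 0.

Call:
{"fn": "servo_tool", "kwargs": {"rotation": [[0,0,-0.006],[0,0,-0.014],[0,0,-0.022],[0,0,-0.0306],[0,0,-0.0306]], "slide": [[-0.03,0.15,0],[-0.08,0.4,0],[-0.13,0.66,0],[-0.18,0.925,0],[-0.18,0.925,0]], "grip": [-1,-1,-1,-1,-1]}}

```text
clock: 5.55
position: [519.3, -12.5, 194.2]
ee_rot: [-0.098, 0.995, 0.0, -0.001]
contact_force: [-0.0, -0.3, -0.4]
gripper_width: 8.6
grasp_force: 58.6
```

Call:
{"fn": "servo_tool", "kwargs": {"rotation": [[0,0,-0.008],[0,0,-0.016],[0,0,-0.024],[0,0,-0.0306],[0,0,-0.0306],[0,0,-0.0306]], "slide": [[-0.05,0.25,0],[-0.1,0.5,0],[-0.15,0.75,0],[-0.18,0.925,0],[-0.18,0.925,0],[-0.18,0.925,0]], "grip": [-1,-1,-1,-1,-1,-1]}}

```text
clock: 6.3
position: [484.4, 168.8, 194.5]
ee_rot: [0.001, 1.0, -0.001, -0.001]
contact_force: [-0.7, 0.7, -0.4]
gripper_width: 9.0
grasp_force: 58.7
```

Run:
```python
from h import *
np.set_printoptions(precision=1,suppress=True)
s=read_state();d=grab('scene');b=(140,130,280,280);p=np.array(s['position'])
t=p+[91.5,0,-69.4];w=[568,170,56]
print(p,s['joints'],proj(d,[p+[0,0,19],t,w])-[b[0],b[1]])
cv2.imwrite('pics/well.png',cv2.resize(d['image'][b[1]:b[3],b[0]:b[2],::-1],(560,600),interpolation=cv2.INTER_CUBIC))
```

```text
[484.4 168.8 194.5] [ 0.7  0.2 -0.3 -0.  -1.  -2.2] [[ 57.7  57.3]
 [ 41.6  75.5]
 [ 44.9 105.2]]
```

View pics/well.png

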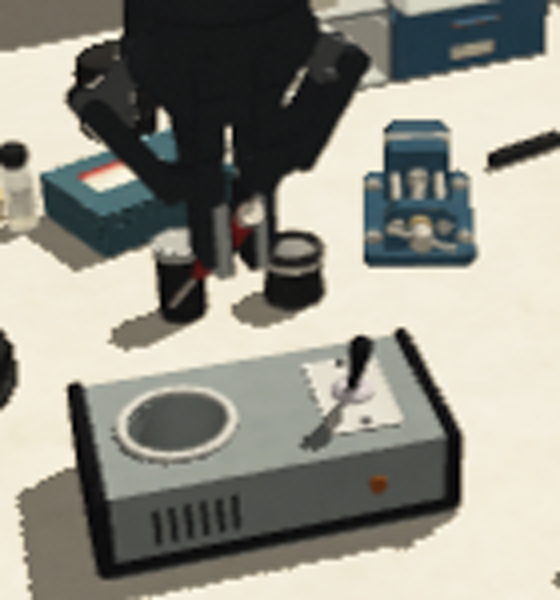

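The blade tip is at crop (172,307), within 1.5 px of prediction, and the well mouth is centred at (178,425). I'll dip 90 mm down, hold there, and check before drawing out.

Call:
{"fn": "servo_tool", "kwargs": {"rotation": [[0,0,0],[0,0,0],[0,0,0],[0,0,0],[0,0,0],[0,0,0],[0,0,0],[0,0,0]], "slide": [[0,0,-0.1],[0,0,-0.2],[0,0,-0.3],[0,0,-0.36],[0,0,-0.42],[0,0,-0.455],[0,0,-0.455],[0,0,-0.455]], "grip": [-1,-1,-1,-1,-1,-1,-1,-1]}}

```text
clock: 7.35
position: [484.9, 170.0, 104.8]
ee_rot: [0.001, 1.0, 0.0, 0.0]
contact_force: [-0.0, 0.2, -0.3]
gripper_width: 8.6
grasp_force: 58.7
```

Run:
```python
from h import *
np.set_printoptions(precision=1,suppress=True)
s=read_state();d=grab('scene');b=(150,190,280,280);p=np.array(s['position'])
t=p+[91.5,0,-69.4]
print(p,t,proj(d,[t])-[b[0],b[1]])
cv2.imwrite('pics/dip.png',cv2.resize(d['image'][b[1]:b[3],b[0]:b[2],::-1],(780,540),interpolation=cv2.INTER_CUBIC))
```

```text
[484.9 170.  104.8] [576.4 170.   35.4] [[34.1 50.9]]
```

View pics/dip.png

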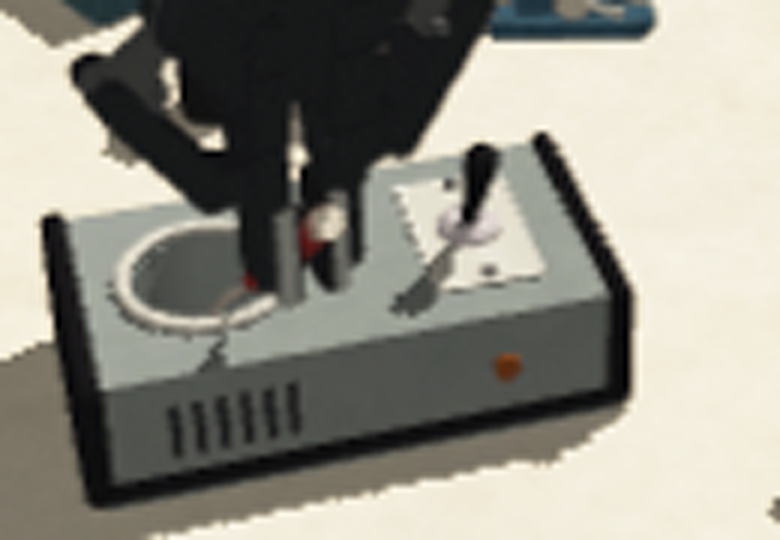

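The blade is inside the well with no contact force, tip about 20 mm deep. I'll draw it out and carry it back along the reverse path.

Call:
{"fn": "servo_tool", "kwargs": {"rotation": [[0,0,0],[0,0,0],[0,0,0],[0,0,0],[0,0,0],[0,0,0]], "slide": [[0,0,0.07],[0,0,0.17],[0,0,0.27],[0,0,0.37],[0,0,0.455],[0,0,0.455]], "grip": [-1,-1,-1,-1,-1,-1]}}

```text
clock: 8.15
position: [485.5, 170.4, 197.8]
ee_rot: [0.0, 1.0, 0.001, 0.002]
contact_force: [-0.1, -0.2, -1.0]
gripper_width: 8.6
grasp_force: 58.8
```

Call:
{"fn": "servo_tool", "kwargs": {"rotation": [[0,0,0.006],[0,0,0.014],[0,0,0.022],[0,0,0.0306],[0,0,0.0306]], "slide": [[0.03,-0.15,0],[0.08,-0.4,0],[0.13,-0.66,0],[0.18,-0.925,0],[0.18,-0.925,0]], "grip": [-1,-1,-1,-1,-1]}}

```text
clock: 8.78
position: [520.2, -18.2, 194.7]
ee_rot: [-0.093, 0.996, -0.0, -0.001]
contact_force: [-0.1, -0.1, 0.3]
gripper_width: 9.2
grasp_force: 58.7
```

Call:
{"fn": "servo_tool", "kwargs": {"rotation": [[0,0,0.008],[0,0,0.016],[0,0,0.024],[0,0,0.0306],[0,0,0.0306],[0,0,0.0306]], "slide": [[0.05,-0.25,0],[0.1,-0.5,0],[0.15,-0.75,0],[0.18,-0.925,0],[0.18,-0.925,0],[0.18,-0.925,0]], "grip": [-1,-1,-1,-1,-1,-1]}}

```text
clock: 9.52
position: [556.3, -199.3, 194.8]
ee_rot: [-0.19, 0.982, 0.0, -0.0]
contact_force: [0.2, -0.2, -1.2]
gripper_width: 8.7
grasp_force: 58.8
```

Call:
{"fn": "servo_tool", "kwargs": {"rotation": [[0,0,0],[0,0,0],[0,0,0],[0,0,0],[0,0,0],[0,0,0],[0,0,0],[0,0,0]], "slide": [[0,0,-0.1],[0,0,-0.22],[0,0,-0.34],[0,0,-0.44],[0,0,-0.52],[0,0,-0.57],[0,0,-0.598],[0,0,-0.598]], "grip": [-1,-1,-1,-1,-1,-1,-1,-1]}}

```text
clock: 10.52
position: [556.8, -200.2, 75.9]
ee_rot: [-0.191, 0.982, -0.0, 0.0]
contact_force: [-0.5, 0.0, 0.4]
gripper_width: 8.8
grasp_force: 58.9
```

Back at the grasp pose. I'll open the gripper and rise straight up.

Call:
{"fn": "servo_tool", "kwargs": {"rotation": [[0,0,0],[0,0,0],[0,0,0],[0,0,0],[0,0,0],[0,0,0],[0,0,0],[0,0,0]], "slide": [[0,0,0],[0,0,0],[0,0,0],[0,0,0],[0,0,0],[0,0,0],[0,0,0],[0,0,0]], "grip": [-0.6,-0.4,-0.2,0,0.5,1,1,1]}}

```text
clock: 11.52
position: [556.6, -200.2, 75.7]
ee_rot: [-0.19, 0.982, 0.0, -0.0]
contact_force: [-0.8, 0.7, 0.6]
gripper_width: 85.6
grasp_force: 0.0
```

Call:
{"fn": "servo_tool", "kwargs": {"rotation": [[0,0,0],[0,0,0],[0,0,0],[0,0,0],[0,0,0],[0,0,0]], "slide": [[0,0,0.1],[0,0,0.25],[0,0,0.45],[0,0,0.65],[0,0,0.78],[0,0,0.78]], "grip": [1,1,1,1,1,1]}}

```text
clock: 12.28
position: [557.7, -200.4, 234.3]
ee_rot: [-0.19, 0.982, -0.001, 0.003]
contact_force: [-0.5, 0.6, -0.9]
gripper_width: 85.5
grasp_force: 0.0
```

Run:
```python
from h import *
s=read_state();o=[]
d0=pickle.load(open('wrist.pkl','rb'));d=get_image('wrist');print(s['position'],d0['st']['position'],s['joints'])
sc=get_image('scene')
for im,b in ((d0['image'],(220,140,310,240)),(d['image'],(220,140,310,240)),(sc['image'],(270,155,350,225))):
    o.append(cv2.resize(im[b[1]:b[3],b[0]:b[2],::-1],(266,296),interpolation=cv2.INTER_CUBIC))
cv2.imwrite('pics/back.png',np.hstack(o))
```

```text
Traceback (most recent call last):
KeyError: 'st'
```

Run:
```python
from h import *
s=read_state();o=[]
d0=cv2.resize(cv2.imread('pics/w1.png'),(512,384))[...,::-1];d=get_image('wrist');print(s['position'],s['joints'])
sc=get_image('scene')
for im,b in ((d0,(220,140,310,240)),(d['image'],(220,140,310,240)),(sc['image'],(270,155,350,225))):
    o.append(cv2.resize(im[b[1]:b[3],b[0]:b[2]][...,::-1],(266,296),interpolation=cv2.INTER_CUBIC))
cv2.imwrite('pics/back.png',np.hstack(o))
```

```text
[ 556.69566743 -200.07899886  232.2235963 ] [-7.17277261e-02  3.26589044e-01 -7.69915351e-02 -4.81508373e-04
 -1.16556152e+00 -1.11584589e+00]
```

View pics/back.png

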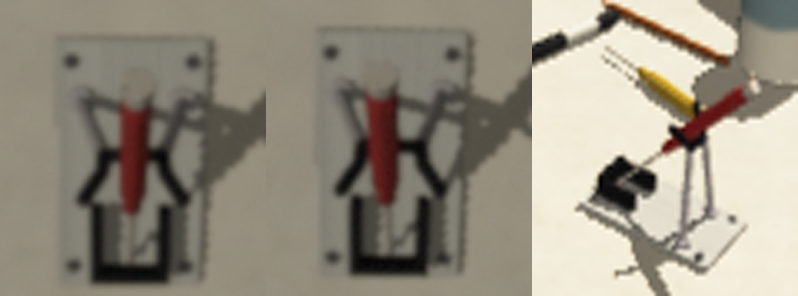

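The driver is back in its rest: handle between the tines, tip in the trough, with left/right play only. Next is the toggle. I'll straddle it with the fingers along the demagnetiser's x axis, centred on the pivot at (547.2, 77.4).

Call:
{"fn": "servo_tool", "kwargs": {"rotation": [[0,0,0.02],[0,0,0.04],[0,0,0.06],[0,0,0.0768],[0,0,0.0768]], "slide": [[-0.006,0.17,0],[-0.012,0.35,0],[-0.018,0.53,0],[-0.0235,0.694,0],[-0.0235,0.694,0]], "grip": [1,1,1,1,1]}}

```text
clock: 13.05
position: [551.2, -59.8, 230.3]
ee_rot: [-0.421, 0.907, 0.001, -0.001]
contact_force: [0.2, 0.6, -0.4]
gripper_width: 85.7
grasp_force: 0.0
```

Call:
{"fn": "servo_tool", "kwargs": {"rotation": [[0,0,0.02],[0,0,0.04],[0,0,0.06],[0,0,0.0768],[0,0,0.0768],[0,0,0.0768]], "slide": [[-0.006,0.17,0],[-0.012,0.35,0],[-0.018,0.53,0],[-0.0235,0.694,0],[-0.0235,0.694,0],[-0.0235,0.694,0]], "grip": [1,1,1,1,1,1]}}

```text
clock: 13.8
position: [546.9, 76.5, 230.9]
ee_rot: [-0.624, 0.782, 0.0, -0.001]
contact_force: [-0.8, -0.5, -0.4]
gripper_width: 85.3
grasp_force: 0.0
```

Run:
```python
from h import *
np.set_printoptions(precision=1,suppress=True)
s=read_state();d=get_image('wrist');im=d['image'].copy();p=np.array(s['position'])
y=Rot.from_quat(s['ee_rot']).as_matrix()[:,1];print(p,'tool y az',np.degrees(np.arctan2(y[1],y[0])),s['joints'])
ps=[(547.2,77.4,57),(528,81.7,103),(568,170,56)]
big=cv2.resize(im[...,::-1],(1024,768))
for q in ps:
    u,v=wproj(d,s,q);print(u,v);cv2.circle(big,(int(2*u),int(2*v)),3,(0,255,0),-1)
cv2.imwrite('pics/w2.png',big[150:550,250:800])
pickle.dump((s,d),open('w2.pkl','wb'))
```

```text
[546.9  76.5 230.9] tool y az 167.1449228293531 [ 0.4  0.3 -0.2  0.  -1.1 -0.7]
260.7967593857976 172.90782760125353
281.45067466240147 185.09009046877728
261.0472066940766 248.3572179231698
```

View pics/w2.png

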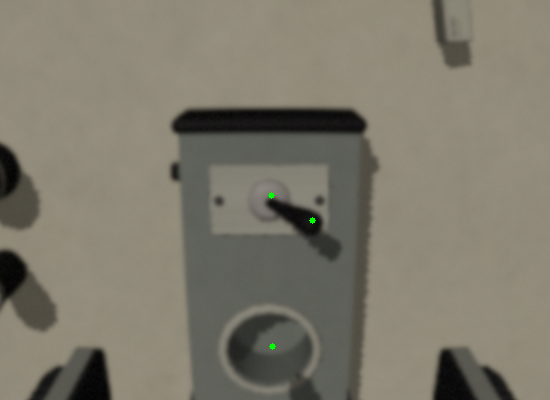

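Collar seen at (267,200) and well at (269,348), about 1–2 mm to demagnetiser +x of my estimate. I'll split the difference and descend around the lever.

Call:
{"fn": "servo_tool", "kwargs": {"rotation": [[0,0,0],[0,0,0],[0,0,0],[0,0,0],[0,0,0],[0,0,0]], "slide": [[0.006,-0.001,-0.2],[0.006,-0.001,-0.4],[0.006,-0.001,-0.6],[0.006,-0.001,-0.7],[0.006,-0.001,-0.765],[0.006,-0.001,-0.765]], "grip": [1,1,1,1,1,1]}}

```text
clock: 14.6
position: [548.1, 76.3, 78.1]
ee_rot: [-0.624, 0.782, 0.0, -0.001]
contact_force: [-0.2, -0.6, 1.1]
gripper_width: 85.4
grasp_force: 0.0
```

Call:
{"fn": "servo_tool", "kwargs": {"rotation": [[0,0,0],[0,0,0],[0,0,0],[0,0,0],[0,0,0],[0,0,0],[0,0,0],[0,0,0]], "slide": [[0,0,0],[0,0,0],[0,0,0],[0,0,0],[0,0,0],[0,0,0],[0,0,0],[0,0,0]], "grip": [0.3,0,-0.2,-0.4,-0.5,-0.6,-0.65,-0.65]}}

```text
clock: 15.6
position: [548.5, 77.2, 78.7]
ee_rot: [-0.624, 0.781, -0.0, 0.0]
contact_force: [-1.7, -0.4, 1.9]
gripper_width: 14.9
grasp_force: 1.0
```

Call:
{"fn": "servo_tool", "kwargs": {"rotation": [[0,0,0],[0,0,0],[0,0,0],[0,0,0],[0,0,0]], "slide": [[0,0,0],[0,0,0],[0,0,0],[0,0,0],[0,0,0]], "grip": [-0.7,-0.75,-0.8,-0.8,-0.8]}}

```text
clock: 16.23
position: [548.5, 77.2, 78.8]
ee_rot: [-0.624, 0.781, -0.0, 0.0]
contact_force: [-2.8, 0.8, 1.8]
gripper_width: 9.6
grasp_force: 49.9
```

Call:
{"fn": "servo_tool", "kwargs": {"rotation": [[0,0,0],[0,0,0],[0,0,0],[0,0,0],[0,0,0],[0,0,0]], "slide": [[0,0,0],[0,0,0],[0,0,0],[0,0,0],[0,0,0],[0,0,0]], "grip": [-0.6,-0.3,0.2,0.6,1,1]}}

```text
clock: 16.98
position: [548.4, 77.2, 78.7]
ee_rot: [-0.624, 0.781, -0.0, 0.0]
contact_force: [-0.4, 0.3, -1.1]
gripper_width: 85.1
grasp_force: 0.0
```

Call:
{"fn": "servo_tool", "kwargs": {"rotation": [[0,0,0],[0,0,0],[0,0,0],[0,0,0],[0,0,0],[0,0,0]], "slide": [[0,0,0.15],[0,0,0.35],[0,0,0.55],[0,0,0.7],[0,0,0.765],[0,0,0.765]], "grip": [1,1,1,1,1,1]}}

```text
clock: 17.73
position: [548.4, 77.3, 231.9]
ee_rot: [-0.624, 0.781, 0.0, 0.001]
contact_force: [0.6, 0.1, 0.1]
gripper_width: 85.5
grasp_force: 0.0
```

Run:
```python
from h import *
np.set_printoptions(precision=1,suppress=True)
s=read_state();d=get_image('wrist');sc=get_image('scene')
print(s['position'],[wproj(d,s,q) for q in ((548.4,77.1,57),(548.4,77.1,107),(567.5,163,56))])
W=world(sc)
L=(abs(W[...,0]-547)<40)&(abs(W[...,1]-78)<30)&(W[...,2]>66)&(W[...,2]<112);v,u=np.nonzero(L)
P=W[L];c=P.mean(0);_,S,V=np.linalg.svd(P-c);print('lever scene',len(P),c,V[0],S,'top',P[np.argsort(-P[:,2])[:6]].mean(0))
big=cv2.resize(d['image'][110:240,180:340][...,::-1],(480,390),interpolation=cv2.INTER_CUBIC)
b2=cv2.resize(sc['image'][195:275,150:260][...,::-1],(480,390)[:1]+(349,),interpolation=cv2.INTER_CUBIC)
b2=cv2.copyMakeBorder(b2,0,41,0,0,cv2.BORDER_CONSTANT)
cv2.imwrite('pics/tog.png',cv2.resize(np.hstack([big,b2]),(800,325)))
pickle.dump((s,d,sc),open('tog.pkl','wb'))
```

```text
[548.4  77.3 231.9] [(np.float64(261.0834008387272), np.float64(171.3816233707204)), (np.float64(261.0915725417188), np.float64(184.6968704624817)), (np.float64(261.324374322447), np.float64(241.87285412869088))]
lever scene 83 [546.1  80.2  91.2] [ 0. -0. -1.] [114.3  27.7  17.6] top [546.6  78.4 107.4]
```

View pics/tog.png

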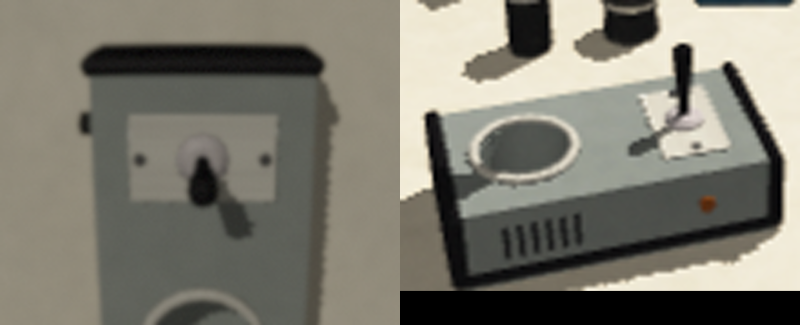

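Wrist view: the lever tip lies exactly over its collar at u=203. The scene depth gives a vertical lever axis, (0,0,1), with its top at 107 mm, so it is upright. Handing in.

```bash
python3 -c "
from bench import job_done
print(job_done())"
```

```text
the job is handed in; nothing more can be done
None
```

I dipped the screwdriver tip about 2 cm into the running demagnetiser's well and drew it clear, laid it back in its rest, then set the toggle upright (off). I handed the job in at about 18 s; the hand-in returned no verdict, and I did not check the bystanders individually, though the arm touched only the driver and the toggle.

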